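# Shut and latch the toy-car case

### The arm

A 7-joint arm with a two-finger parallel gripper is mounted at the origin on the work surface. World frame = base frame: x ahead of the robot, y to its left, z up, the work surface at z = 0. Lengths are in m, angles in rad, forces in N, time in s.
With the tool pointing down it reaches from about 0.35 to 0.9 m from the base axis. Payload 19.9 kg.
Tool frame: the origin (TCP) lies midway between the tips of the shut fingers; the grasp point (between the pads) lies 19 mm behind it; z points along the fingers, y is the line along which they close (so a half turn about z gives the same grasp; the last joint's range is limited). The gripper opens to 94 mm and grips with 3 to 60 N. Pads are 16 mm wide; open, the fingers measure 119 mm over their backs; the gripper's body (75 mm by 177 mm) begins 78 mm behind the grasp point.
Start: joints at [-1.282, 0.417, -0.01, 1.614, 0.005, 1.111, -0.053], TCP at [0.203, 0.591, 0.205] pointing down, gripper open.
Joint ranges: [-2.81, 2.81], [-0.39, 2.02], [-1.27, 1.25], [0.06, 2.57], [-1.19, 4.33], [0.19, 2], [-2.82, 2.82]. Speed limits (rad/s): [1.89, 1.89, 2.39, 2.39, 3.01, 3.01, 3.01].

### API

Orientations are given as a unit quaternion [x, y, z, w].
In Python, from station import state, vision, ctrl gives the robot as it stands. The module is installed in compiled form; this text tells all that it offers.
- The arm moves only by the tool step_arm, never from a script. Its argument "commands" is a list of rows, each an object of numbers: "x", "y", "z": the shift along the tool's x, y, z in m; "wx", "wy", "wz": the turn, a rotation vector about the tool's x, y, z in rad. A call has 1 to 12 rows; each row shifts and turns the commanded pose from where the row before left it, along the tool's axes as they then stand; what a row does not reach is not made up. A row lasts 1/12 s, in which the tool goes at most 41.7 mm and 7.16 degrees, less where a joint would pass 70% of its speed; a pose out of reach is approached as far as the arm can. A call with a gripper value outside its range is refused whole. "jaw" is the closure in counts, from 0 (fully open) to 255 (shut), set as the call begins (left out, the last holds). The fingers move at their own pace and stop on an object; the grip force is fixed at half the most. Time passes only in rows, so rows that do not move let the fingers close. It gives the time, the measured TCP pose, the force, the opening and the grip force at its end, in the units of the state.
- state(): the state, without advancing time (a new reading comes with each control period).
- vision.camera(name): name is "scene" or "top" or "wrist"; returns (picture, depth): 420x560x3 uint8, red, green, blue; 420x560 float32, m along the optical axis (not along the pixel's ray), 0 where there is no reading.
- vision.get_calibration(name): a dict with "intrinsics" (3x3 intrinsics, pixels), "D" ([k1, k2, p1, p2, k3] as OpenCV has them; the pictures are not rectified), "rvec" (rotation vector, rad) and "tvec" (3), from world to camera coordinates, as OpenCV has them. Camera axes: x right, y down, z forward; pixel columns grow to the right and rows downward; lengths in m; the calibration is good to about 2 mm. A picture is of the moment at which its call begins: read the wrist's pose just before it. get_calibration takes no time and is no camera call; for the wrist camera it gives the pose at the moment of the call.
- ctrl.finish_job(): hands the job in; it is judged then, once.
Trained networks look in the newest picture that a camera, given by its name, has taken for a name from the list of things; names that differ only in an ending like _2 or _b are one class to them, and where a whole thing is asked for, a point or a joint stands for the part that bears it (a point fixed in the world has none). Each returns a list of dicts, best first, with "score" (0 to 1); they miss things now and then, are a little off and sometimes report something else, mostly with a low value. They report only what shows in the picture. A call takes as long as a camera call.
- vision.find_in(camera, query): "xyz" ([x, y, z] in m, in the coordinates of the camera as it stood for that picture, good to about 4 mm: the middle of the surface that is visible of it).
- vision.pinpoint(camera, query): "xyz" ([x, y, z] in m, in the coordinates of the camera as it stood for that picture, good to about 4 mm: a listed point, or the origin of a listed thing).
The state is a dict: "t": time; "joint_pos": joint angles; "joint_velocities": joint speeds; "joint_torque": joint torques, N m; "tool_pos": TCP position; "orientation": TCP orientation; "contact_force": force on the tool from outside, world axes, zero at the start; "ft_torque": the same for the moment, N m; "gripper_width": opening from 0.0 (shut) to 1.0 (fully open); "gripper_force": force on a finger pad.
Only numpy, scipy, OpenCV 4.12 (cv2) and the standard library are available. Lean on these libraries where they do the work, as an engineer would, in place of code of your own. Each camera call takes 0.05 s, during which the arm holds its last target. There are 200 camera calls.

### The job

The aluminium case of toy cars stands ajar on the hallway shelf. Push its front half shut, bring the wire loop of its draw latch down in front of the hook on the front half, draw it back under the hook's lip with a steady pull of about 10 N so that it seats, and let it go; then throw the lever back over its dead point until it lies flat and the case is drawn tight. Work gently, as thin sheet and wire bend if they are leaned on or yanked, and leave the other things on the shelf where they are.

Things in the scene. Friction and masses are not known exactly. Their poses are not given: they have to be found in the camera images.
- case: Toy-car case, aluminium with black corner caps, fixed, standing upright; shut it is 120 mm deep (x) by 220 wide (y) by 150 high. Origin on the shelf below it: x to its rear, z up. Rear half x -5 to +65 mm, front half x -55 to -5; flat top at z 150. On the top at y = 0 is its one steel draw latch: lever on the rear half, hook on the front half. A wire carrying handle is folded down behind.
- shell (a joint): Opening angle (rad) of the case's front half, hinged along the seam's foot (axis along y at case x -5, z 6 mm). 0: shut, at a hard stop; growing, its top leans to the case's -x. Its stiff hinge keeps it where it is left; pushing it shut takes about 3 to 4 N at its top.
- keeper: Steel hook fixed on the front half's top, 16 mm wide. Origin: centre of the loop's cross bar when seated, 12 mm above the top (case x -32, z 162 mm when shut); axes as the case's. Post from x +2 to +9 mm, up to z +8; lip above, forward to x -4.5, its downturned tip reaching down to z +2.7. Its mouth opens to -x.
- hook_base: Steel base block under the hook, on the front half's top: 22 mm wide, 6 mm high; origin 12 mm below keeper's, block from x -22 to +9 mm. The 4 mm bar comes down in front of the lip (centre beyond x -7 mm), with its centre between 8 mm (lying on the block) and 12.5 mm above the case's top passes under the lip's tip, and is drawn to +x until it bears on the post.
- lever_pivot (a point): Centre of the lever's pivot pin, fixed on the rear half: case frame x +10, y 0, z 165 mm; axes as the case's.
- lever (a joint): Lever angle (rad) about y through lever_pivot. 0: flat, free end to the case's +x; it grows as the end rises and comes forward (1.57 upright, stop 2.8). Loose, it stays where left (1 N at its end). Loop hooked: slack down to some 1.7 to 0.8 rad, then the springs resist with 3 to 9 N at the free end, most about halfway; below the dead point near 0.2 rad it snaps flat by itself onto a hard stop.
- lever_tip (a point): Middle of the lever's free end, 45 mm from the pivot. Lever: steel plate 24 mm wide, its outer face 5 mm above the pivot when flat, end slightly upturned. The loop's pin is on it, 18 mm from the pivot, 0.26 rad below the lever's line (flat: 17.4 mm behind and 4.6 mm below the pivot).
- loop: Loop pinned to the lever. Origin: centre of the pin; y along the pin (the case's y); -x points from pin to cross bar. Two 4 mm wire legs, centres at y +-17 mm, from spring tubes ending 18 mm from the pin. Cross bar 4 mm, with flat 8 mm rivet heads at its ends, 48 mm over all; its centre 47.5 to 57.5 mm from the pin (screw setting, not measured). Springs let it out (5 N, then 3.5 N/mm).
- loop_pin (a point): Centre of the loop's pin on the lever (the same point as loop's origin). The pin is stiff: the loop stays at any angle where left, and dragging it along takes 2 to 4 N. Pinched by the heads of its bar it pivots freely in the grip and can be taken anywhere in reach, lever following. At the start the bar is raised well above the hook, in front of the upright lever, with free space around it.
- sports_car: Bystander: red die-cast sports car, 104 x 45 x 32 mm. Origin under its middle.
- tow_truck: Bystander: blue plastic tow truck with a crane arm, 126 x 56 x 64 mm. Origin under its middle.
- school_bus: Bystander: yellow plastic school bus, 135 x 49 x 56 mm. Origin under its middle.
- tin: Bystander: round grey aluminium tin with a screw-top lid, 72 mm across, 74 mm high. Origin under its middle.
- key_bowl: Bystander: blue ceramic bowl with keys in it, 110 mm across, 36 mm high. Origin under its middle.

How it is judged:
On the way, in this order (a step that is already met when the one before it is completed fails the run):
1. the case's front half is pushed shut (within 0.04 rad) (value of joint shell below 0.04 rad), for 0.2 s.
2. the fingers hold the loop drawn back on its hook with more than 4 N (contact force between the fingers and loop above 0.5 N and contact force between loop and keeper above 4 N), for 0.2 s.
3. the loop, let go by the fingers, is caught on the hook and pulls at it with more than 4 N while the lever is still up (over 0.35 rad) and is being thrown (contact force between loop and keeper above 4 N and value of joint lever above 0.35 rad and not (contact force between the fingers and loop above 0.5 N)), for 0.05 s.
At the end, for the whole second after the job is handed in: The lever lies flat (under 0.04 rad) and still, the loop is on the hook and pulls at it with 8 to 65 N (under the lip it is 12 to 45; strained over the lip's front, more), and the front half is drawn shut (under 0.012 rad) (value of joint lever below 0.04 rad and value of joint shell below 0.012 rad and contact force between loop and keeper between 8 and 65 N and velocity of joint lever below 0.05 rad/s); the robot touches nothing.
It fails at once if while the fingers hold it, the loop is yanked against its hook with more than 15 N or forced down on the hook's base with more than 25 N (contact force between the fingers and loop above 0.5 N and (contact force between loop and keeper above 15 N or contact force between loop and hook_base above 25 N)).
It fails at once if the fingers press on the case, hook or lever with more than 30 N (pinching the loop itself is not counted) (contact force between the fingers and case above 30 N and not (contact force between the fingers and loop above 0.5 N)).
It fails at once if the sports car, tow truck, school bus, tin or bowl of keys is shifted by more than 25 mm or tipped by more than 0.3 rad (distance of any of sports_car, tow_truck, school_bus, tin, key_bowl from where it was at the start of the episode above 0.025 m or angle between any of sports_car, tow_truck, school_bus, tin, key_bowl's own z axis and vertical above 0.3 rad).
It also fails if it takes over 67 s, if anything falls off the work surface, if the arm or the gripper's body presses on something with over 40 N, if the wrist force passes 120 N, or if a joint passes its speed limit or range.

## Working session

There is one attempt and no reset: what is moved stays moved. The work goes in short steps, Python scripts to look and compute and a tool call to move; the robot and the scene stay as the last step left them, time stands still between calls to the robot, and variables do not carry over. Pictures are saved under pics/ and viewed, at most 10 in all, crops included, and the job is handed in when it is done.

Besides the shell and the picture viewer there is one more tool, called after "Call:" by a JSON object that holds its "api" and its "payload". step_arm: Moves the arm, as the interface text tells. Its arguments: {"type":"object","properties":{"commands":{"type":"array","items":{"type":"object","properties":{"x":{"type":"number"},"y":{"type":"number"},"z":{"type":"number"},"wx":{"type":"number"},"wy":{"type":"number"},"wz":{"type":"number"}}}},"jaw":{"type":"number"}},"required":["commands"]}

```bash
mkdir -p pics
cat > h.py <<'E'
import numpy as np,cv2
from scipy.spatial.transform import Rotation as R
from station import state,vision,ctrl
def shot(c,fn=None):
    cal=vision.get_calibration(c); im,d=vision.camera(c)
    if fn: cv2.imwrite('pics/'+fn,im[:,:,::-1])
    return im,d,cal
def w(cal,p):
    Rm=cv2.Rodrigues(np.array(cal['rvec'],float))[0]
    return Rm.T@(np.array(p,float)-np.array(cal['tvec'],float).ravel())
def pix(cal,d,u,v,z=None):
    z=d[int(v),int(u)] if z is None else z
    n=cv2.undistortPoints(np.array([[[u,v]]],float),np.array(cal['intrinsics'],float),np.array(cal['D'],float))[0,0]
    return w(cal,[n[0]*z,n[1]*z,z])
def proj(cal,P):
    return cv2.projectPoints(np.array(P,float).reshape(-1,3),np.array(cal['rvec'],float),np.array(cal['tvec'],float),np.array(cal['intrinsics'],float),np.array(cal['D'],float))[0][:,0]
def pin(c,cal,q,f='pinpoint'):
    r=getattr(vision,f)(c,q)
    return [(round(a['score'],2),np.round(w(cal,a['xyz']),4)) for a in r[:2]]
E
python3 - <<'E'
from h import *
for c in ('scene','top'):
    im,d,cal=shot(c,c+'0.png')
    for q in ['case','keeper','hook_base','lever_pivot','lever_tip','loop','loop_pin']+(['sports_car','tow_truck','school_bus','tin','key_bowl'] if c=='top' else []):
        print(c,q,pin(c,cal,q))
s=state();print(s)
a=cv2.imread('pics/scene0.png');b=cv2.imread('pics/top0.png')
E
```

```text
scene case [(0.6, array([ 0.5572,  0.1027, -0.    ]))]
scene keeper [(0.44, array([0.4993, 0.1065, 0.1502]))]
scene hook_base [(0.64, array([0.501 , 0.1143, 0.1445]))]
scene lever_pivot [(0.84, array([0.5614, 0.0993, 0.1679]))]
scene lever_tip [(0.9, array([0.5617, 0.0994, 0.2093]))]
scene loop [(0.65, array([0.5722, 0.1026, 0.1842]))]
scene loop_pin [(0.58, array([0.572 , 0.1053, 0.1771]))]
top case [(0.75, array([ 0.5563,  0.0964, -0.0015]))]
top keeper [(0.44, array([0.4961, 0.1077, 0.1573]))]
top hook_base [(0.41, array([0.4933, 0.1081, 0.1452]))]
top lever_pivot [(0.71, array([0.5646, 0.0994, 0.1642]))]
top lever_tip [(0.67, array([0.5641, 0.1006, 0.2099]))]
top loop [(0.51, array([0.5737, 0.0958, 0.1839])), (0.29, array([3.488e-01, 2.270e-02, 3.000e-04]))]
top loop_pin [(0.5, array([0.5734, 0.0976, 0.1844]))]
top sports_car [(0.91, array([0.5831, 0.3215, 0.0035]))]
top tow_truck [(0.95, array([0.3828, 0.1974, 0.0053]))]
top school_bus [(0.93, array([ 0.5284, -0.1116, -0.0012]))]
top tin [(0.84, array([0.348 , 0.024 , 0.0016]))]
top key_bowl [(0.76, array([ 0.7543,  0.0928, -0.001 ]))]
{'t': 1.05, 'joint_pos': array([-1.28153129,  0.41739191, -0.01033096,  1.61359788,  0.0046961 ,
        1.11067392, -0.05304557]), 'joint_velocities': array([0.00234915, 0.00120488, 0.00013974, 0.00080968, 0.00031512,
       0.00068886, 0.00049445]), 'joint_torque': array([-1.35745860e-03, -8.51035094e+01,  6.37280289e-01, -4.26284695e+01,
       -4.88857320e-02,  1.37826244e-02,  1.04180515e-04]), 'tool_pos': array([0.20295447, 0.59111816, 0.20543089]), 'orientation': array([ 1.64637495e-01,  9.86354143e-01, -2.44280647e-05,  7.16604432e-06]), 'contact_force': array([ 0.00400132, -0.65817089,  0.05070507]), 'ft_torque': array([-0.00265809, -0.0263742 , -0.01542815]), 'gripper_force': 0.0, 'gripper_width': 1.0035617587378325}
```

View pics/scene0.png

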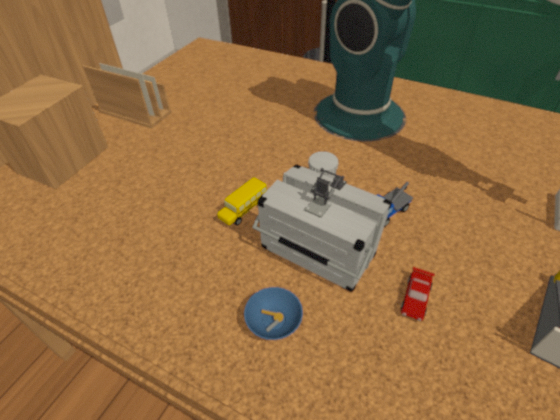

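View pics/top0.png

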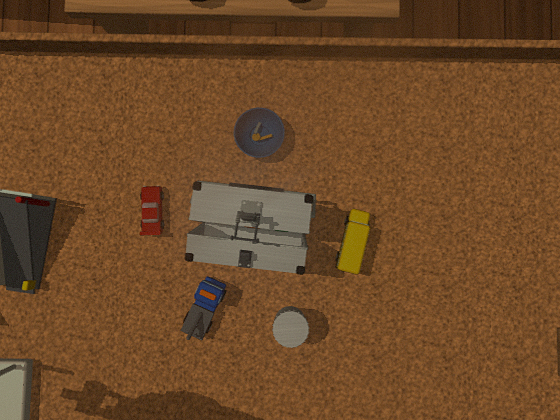

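The scene view, from behind, shows the case ajar at (320,230), lever up. The top view shows the rear half at about (250,205), the front half at (245,255) with its hook at (245,258), and the loop bar at (244,239). The yaw is a few degrees.

Run:
```python
from h import *
im,d,cal=shot('top')
for n,u,v in [('rearL',199,187),('rearR',307,199),('frontL',191,256),('frontR',299,268),('hook',246,254),('baseblk',245,263),('bar',244,239),('tipL',190,259),('levertop',251,210)]:
    print(n,pix(cal,d,u,v).round(4))
# points of loop: everything higher than 0.165
K=cal['intrinsics']
vv,uu=np.mgrid[195:275,215:285]
P=np.array([pix(cal,d,u,v) for u,v in zip(uu.ravel(),vv.ravel())])
P=P[P[:,2]>.175]
for z in np.arange(.175,.27,.01):
    q=P[(P[:,2]>=z)&(P[:,2]<z+.01)]
    if len(q): print(round(z,3),len(q),q.min(0).round(3),q.max(0).round(3))
wc=vision.get_calibration('wrist'); print('wristcam pos',w(wc,[0,0,0]),'axis',w(wc,[0,0,1])-w(wc,[0,0,0]))
```

```text
rearL [0.6203 0.193  0.1514]
rearR [ 0.6014 -0.0056  0.1525]
frontL [0.4934 0.206  0.141 ]
frontR [0.4751 0.0068 0.1421]
hook [0.4997 0.103  0.1623]
baseblk [0.4828 0.1057 0.1474]
bar [0.5267 0.1037 0.2027]
tipL [0.4881 0.2071 0.1435]
levertop [0.5795 0.0964 0.1532]
0.175 50 [0.56  0.08  0.176] [0.575 0.119 0.185]
0.185 140 [0.536 0.08  0.185] [0.575 0.122 0.195]
0.195 108 [0.522 0.08  0.195] [0.545 0.128 0.205]
0.205 47 [0.56  0.088 0.207] [0.567 0.112 0.215]
0.215 3 [0.562 0.093 0.215] [0.563 0.112 0.216]
wristcam pos [0.12880824 0.61605249 0.38480282] axis [ 0.25304275 -0.08702686 -0.96353292]
```

Call:
{"api": "step_arm", "payload": {"commands": [{"z": -0.04, "wz": -0.1185}, {"z": -0.04, "wz": -0.1185}, {"x": -0.0208, "y": -0.0328}, {"x": -0.0208, "y": -0.0328}, {"x": -0.0208, "y": -0.0328}, {"x": -0.0208, "y": -0.0328}, {"x": -0.0208, "y": -0.0328}, {"x": -0.0208, "y": -0.0328}, {"x": -0.0208, "y": -0.0328}, {"x": -0.0208, "y": -0.0328}, {"x": -0.0208, "y": -0.0328}, {"x": -0.0208, "y": -0.0328}], "jaw": 255}}

```text
$.commands[0]: bad value
```

Call:
{"api": "step_arm", "payload": {"commands": [{"x": -0.0208, "y": -0.0328}, {"x": -0.0208, "y": -0.0328}, {"x": -0.0208, "y": -0.0328}, {"x": -0.0208, "y": -0.0328}, {}, {}]}}

```text
$.commands[0]: bad value
```

Call:
{"api": "step_arm", "payload": {"commands": [{"x": 0, "y": 0, "z": -0.04, "wx": 0, "wy": 0, "wz": -0.1185}, {"x": 0, "y": 0, "z": -0.04, "wx": 0, "wy": 0, "wz": -0.1185}, {"x": -0.0208, "y": -0.0328, "z": 0, "wx": 0, "wy": 0, "wz": 0}, {"x": -0.0208, "y": -0.0328, "z": 0, "wx": 0, "wy": 0, "wz": 0}, {"x": -0.0208, "y": -0.0328, "z": 0, "wx": 0, "wy": 0, "wz": 0}, {"x": -0.0208, "y": -0.0328, "z": 0, "wx": 0, "wy": 0, "wz": 0}, {"x": -0.0208, "y": -0.0328, "z": 0, "wx": 0, "wy": 0, "wz": 0}, {"x": -0.0208, "y": -0.0328, "z": 0, "wx": 0, "wy": 0, "wz": 0}, {"x": -0.0208, "y": -0.0328, "z": 0, "wx": 0, "wy": 0, "wz": 0}, {"x": -0.0208, "y": -0.0328, "z": 0, "wx": 0, "wy": 0, "wz": 0}, {"x": -0.0208, "y": -0.0328, "z": 0, "wx": 0, "wy": 0, "wz": 0}, {"x": -0.0208, "y": -0.0328, "z": 0, "wx": 0, "wy": 0, "wz": 0}], "jaw": 255}}

```text
t: 2.1
tool_pos: [0.3798, 0.2433, 0.2858]
orientation: [0.047, 0.999, 0.0, 0.0]
contact_force: [1.7, 0.4, 0.2]
gripper_width: 0.188
gripper_force: 0.0
```

Call:
{"api": "step_arm", "payload": {"commands": [{"x": -0.0208, "y": -0.0328, "z": 0, "wx": 0, "wy": 0, "wz": 0}, {"x": -0.0208, "y": -0.0328, "z": 0, "wx": 0, "wy": 0, "wz": 0}, {"x": -0.0208, "y": -0.0328, "z": 0, "wx": 0, "wy": 0, "wz": 0}, {"x": -0.0208, "y": -0.0328, "z": 0, "wx": 0, "wy": 0, "wz": 0}, {"x": 0, "y": 0, "z": 0, "wx": 0, "wy": 0, "wz": 0}, {"x": 0, "y": 0, "z": 0, "wx": 0, "wy": 0, "wz": 0}]}}

```text
t: 2.6
tool_pos: [0.4505, 0.105, 0.2856]
orientation: [0.049, 0.999, -0.0, 0.0]
contact_force: [-0.4, 1.1, -0.4]
gripper_width: 0.004
gripper_force: 0.0
```

Run:
```python
from h import *
s=state();print(s['t'],s['tool_pos'],s['contact_force'])
im,d,cal=shot('wrist','w1.png')
for q in ['case','keeper','hook_base','lever_pivot','lever_tip','loop','loop_pin']:
    print(q,pin('wrist',cal,q))
```

```text
2.6 [0.45046658 0.10498919 0.28557762] [-0.3661209   1.09970955 -0.42801676]
case []
keeper []
hook_base [(0.76, array([0.4997, 0.108 , 0.1462]))]
lever_pivot []
lever_tip []
loop []
loop_pin []
```

View pics/w1.png

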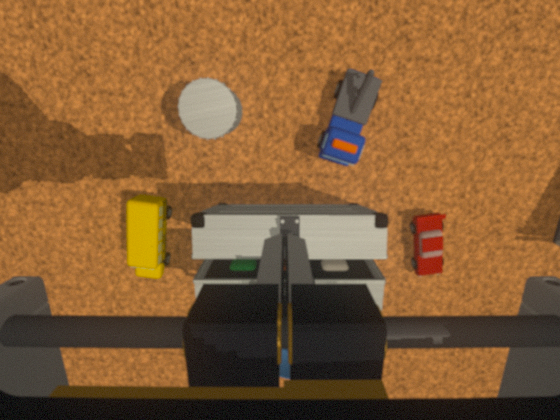

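The wrist view shows the case square to the tool. The front half spans rows 205-258, and the hook sits under the fingers at column 288. I'll descend in front of it and push.

Call:
{"api": "step_arm", "payload": {"commands": [{"x": 0.004, "y": 0, "z": 0.033, "wx": 0, "wy": 0, "wz": 0}, {"x": 0.002, "y": 0, "z": 0.033, "wx": 0, "wy": 0, "wz": 0}, {"x": 0, "y": 0, "z": 0.033, "wx": 0, "wy": 0, "wz": 0}, {"x": 0, "y": 0, "z": 0.033, "wx": 0, "wy": 0, "wz": 0}, {"x": 0, "y": 0, "z": 0.033, "wx": 0, "wy": 0, "wz": 0}, {"x": -0.01, "y": 0, "z": 0, "wx": 0, "wy": 0, "wz": 0}, {"x": -0.01, "y": 0, "z": 0, "wx": 0, "wy": 0, "wz": 0}, {"x": 0, "y": 0, "z": 0, "wx": 0, "wy": 0, "wz": 0}, {"x": 0, "y": 0, "z": 0, "wx": 0, "wy": 0, "wz": 0}]}}

```text
t: 3.75
tool_pos: [0.4655, 0.1055, 0.1222]
orientation: [0.047, 0.999, 0.0, 0.001]
contact_force: [-0.4, -0.2, -1.1]
gripper_width: 0.007
gripper_force: 0.0
```

Call:
{"api": "step_arm", "payload": {"commands": [{"x": -0.005, "y": 0, "z": 0, "wx": 0, "wy": 0, "wz": 0}, {"x": -0.005, "y": 0, "z": 0, "wx": 0, "wy": 0, "wz": 0}, {"x": 0, "y": 0, "z": 0, "wx": 0, "wy": 0, "wz": 0}]}}

```text
t: 4.0
tool_pos: [0.4746, 0.1047, 0.1217]
orientation: [0.047, 0.999, 0.0, 0.001]
contact_force: [-0.7, 0.2, 1.0]
gripper_width: 0.006
gripper_force: 0.2
```

Call:
{"api": "step_arm", "payload": {"commands": [{"x": -0.004, "y": 0, "z": 0, "wx": 0, "wy": 0, "wz": 0}, {"x": -0.004, "y": 0, "z": 0, "wx": 0, "wy": 0, "wz": 0}, {"x": 0, "y": 0, "z": 0, "wx": 0, "wy": 0, "wz": 0}]}}

```text
t: 4.25
tool_pos: [0.4823, 0.1038, 0.1212]
orientation: [0.047, 0.999, 0.0, 0.0]
contact_force: [-0.8, 0.6, -1.0]
gripper_width: 0.007
gripper_force: 0.3
```

Call:
{"api": "step_arm", "payload": {"commands": [{"x": -0.002, "y": 0, "z": 0, "wx": 0, "wy": 0, "wz": 0}, {"x": -0.002, "y": 0, "z": 0, "wx": 0, "wy": 0, "wz": 0}, {"x": 0, "y": 0, "z": 0, "wx": 0, "wy": 0, "wz": 0}]}}

```text
t: 4.5
tool_pos: [0.4858, 0.1034, 0.1208]
orientation: [0.047, 0.999, 0.0, 0.0]
contact_force: [-2.9, 0.6, 1.0]
gripper_width: 0.007
gripper_force: 1.1
```

Run:
```python
from h import *
s=state();print(s['t'],s['tool_pos'],s['contact_force'],s['ft_torque'])
im,d,cal=shot('top')
for u in (200,210,280,290):
    print(u,[tuple((pix(cal,d,u,v)[[0,2]]*1000).round().astype(int)) for v in range(226+int((u-245)*.11),276+int((u-245)*.11),2)])
print(pin('top',cal,'hook_base'),pin('top',cal,'keeper'))
```

```text
4.5 [0.48582224 0.10336724 0.12079822] [-2.87867449  0.60410693  1.04414006] [ 0.12289627  0.46873022 -0.00696131]
200 [(np.int64(561), np.int64(-2)), (np.int64(552), np.int64(148)), (np.int64(549), np.int64(151)), (np.int64(545), np.int64(151)), (np.int64(541), np.int64(152)), (np.int64(538), np.int64(150)), (np.int64(533), np.int64(468)), (np.int64(530), np.int64(474)), (np.int64(528), np.int64(479)), (np.int64(526), np.int64(481)), (np.int64(524), np.int64(486)), (np.int64(522), np.int64(489)), (np.int64(520), np.int64(490)), (np.int64(518), np.int64(492)), (np.int64(516), np.int64(494)), (np.int64(514), np.int64(495)), (np.int64(513), np.int64(496)), (np.int64(511), np.int64(498)), (np.int64(509), np.int64(500)), (np.int64(507), np.int64(500)), (np.int64(505), np.int64(502)), (np.int64(503), np.int64(502)), (np.int64(501), np.int64(504)), (np.int64(499), np.int64(502)), (np.int64(497), np.int64(504))]
210 [(np.int64(559), np.int64(12)), (np.int64(551), np.int64(152)), (np.int64(547), np.int64(151)), (np.int64(544), np.int64(150)), (np.int64(540), np.int64(149)), (np.int64(534), n
[... 1536 characters left out ...]
(533), np.int64(151)), (np.int64(530), np.int64(150)), (np.int64(526), np.int64(150)), (np.int64(522), np.int64(149)), (np.int64(519), np.int64(151)), (np.int64(515), np.int64(150)), (np.int64(512), np.int64(150)), (np.int64(511), np.int64(260)), (np.int64(508), np.int64(263)), (np.int64(505), np.int64(260)), (np.int64(502), np.int64(259)), (np.int64(499), np.int64(261)), (np.int64(496), np.int64(263)), (np.int64(493), np.int64(262)), (np.int64(490), np.int64(262)), (np.int64(486), np.int64(260)), (np.int64(483), np.int64(261)), (np.int64(480), np.int64(261)), (np.int64(477), np.int64(261)), (np.int64(474), np.int64(262)), (np.int64(471), np.int64(261)), (np.int64(468), np.int64(262))]
[] []
```

The seam gap is now about 4 mm, so it is nearly shut. I'll keep pushing in small steps.

Call:
{"api": "step_arm", "payload": {"commands": [{"x": -0.0015, "y": 0, "z": 0, "wx": 0, "wy": 0, "wz": 0}, {"x": -0.0015, "y": 0, "z": 0, "wx": 0, "wy": 0, "wz": 0}, {"x": 0, "y": 0, "z": 0, "wx": 0, "wy": 0, "wz": 0}]}}

```text
t: 4.9
tool_pos: [0.4889, 0.103, 0.1205]
orientation: [0.047, 0.999, -0.0, -0.0]
contact_force: [-2.4, 0.6, 1.3]
gripper_width: 0.002
gripper_force: 1.5
```

Call:
{"api": "step_arm", "payload": {"commands": [{"x": -0.001, "y": 0, "z": 0, "wx": 0, "wy": 0, "wz": 0}, {"x": -0.001, "y": 0, "z": 0, "wx": 0, "wy": 0, "wz": 0}, {"x": 0, "y": 0, "z": 0, "wx": 0, "wy": 0, "wz": 0}]}}

```text
t: 5.15
tool_pos: [0.4903, 0.1028, 0.1203]
orientation: [0.047, 0.999, -0.0, -0.001]
contact_force: [-7.7, 1.4, 6.9]
gripper_width: 0.004
gripper_force: 4.2
```

Call:
{"api": "step_arm", "payload": {"commands": [{"x": 0, "y": 0, "z": 0, "wx": 0, "wy": 0, "wz": 0}, {"x": 0, "y": 0, "z": 0, "wx": 0, "wy": 0, "wz": 0}, {"x": 0, "y": 0, "z": 0, "wx": 0, "wy": 0, "wz": 0}, {"x": 0.005, "y": 0, "z": 0, "wx": 0, "wy": 0, "wz": 0}, {"x": 0.02, "y": 0, "z": 0, "wx": 0, "wy": 0, "wz": 0}, {"x": 0.01, "y": 0, "z": -0.035, "wx": 0, "wy": 0, "wz": 0}, {"x": 0, "y": 0, "z": -0.04, "wx": 0, "wy": 0, "wz": 0}, {"x": 0, "y": 0, "z": -0.04, "wx": 0, "wy": 0, "wz": 0}, {"x": 0, "y": 0, "z": -0.04, "wx": 0, "wy": 0, "wz": 0}, {"x": 0, "y": 0, "z": 0, "wx": 0, "wy": 0, "wz": 0}]}}

```text
t: 5.98
tool_pos: [0.4586, 0.1066, 0.2824]
orientation: [0.047, 0.999, 0.002, 0.005]
contact_force: [0.6, -0.2, 0.3]
gripper_width: 0.006
gripper_force: 0.0
```

Call:
{"api": "step_arm", "payload": {"commands": [{"x": 0, "y": 0, "z": 0, "wx": 0, "wy": 0, "wz": 0}, {"x": 0, "y": 0, "z": 0, "wx": 0, "wy": 0, "wz": 0}, {"x": 0, "y": 0, "z": 0, "wx": 0, "wy": 0, "wz": 0}, {"x": 0, "y": 0, "z": 0, "wx": 0, "wy": 0, "wz": 0}, {"x": 0, "y": 0, "z": 0, "wx": 0, "wy": 0, "wz": 0}, {"x": 0, "y": 0, "z": 0, "wx": 0, "wy": 0, "wz": 0}], "jaw": 0}}

```text
t: 6.48
tool_pos: [0.4557, 0.106, 0.2749]
orientation: [0.047, 0.999, -0.0, -0.0]
contact_force: [-0.3, -0.1, -0.1]
gripper_width: 0.389
gripper_force: 0.0
```

Run:
```python
from h import *
s=state();print(s['t'],s['tool_pos'],s['contact_force'],s['gripper_width'])
for c in ('wrist','top','scene'):
    im,d,cal=shot(c,c+'2.png')
    for q in ['case','keeper','hook_base','lever_pivot','lever_tip','loop','loop_pin']:
        print(c,q,pin(c,cal,q),pin(c,cal,q,'find_in') if q=='loop' else '')
    if c=='wrist':
        H,W=d.shape;vv,uu=np.mgrid[0:H:2,0:W:2]
        P=np.array([pix(cal,d,u,v) for u,v in zip(uu.ravel(),vv.ravel())])
        o=np.array([.5567,.0995]);cx=(P[:,:2]-o)@[.9956,-.094];cy=(P[:,:2]-o)@[.094,.9956]
        m=(abs(cy)<.04)&(cx>-.06)&(cx<.04)&(P[:,2]>.155)&(P[:,2]<.225)
        np.save('q.npy',np.c_[cx,cy,P[:,2],uu.ravel(),vv.ravel()][m])
        Q=np.load('q.npy')
        for x in np.arange(-.06,.04,.005):
            q=Q[(Q[:,0]>=x)&(Q[:,0]<x+.005)]
            if len(q):print(round(x,3),len(q),(q[:,:3].min(0)*1000).round(1),(q[:,:3].max(0)*1000).round(1))
```

```text
6.4833 [0.45571809 0.10599091 0.27487871] [-0.29995759 -0.14980171 -0.08605325] 0.38906464249898637
wrist case [(0.98, array([0.5573, 0.096 , 0.0018]))] 
wrist keeper [(0.78, array([0.5238, 0.1067, 0.1633])), (0.45, array([0.5855, 0.3226, 0.0023]))] 
wrist hook_base [] 
wrist lever_pivot [(0.67, array([0.5585, 0.0954, 0.1665]))] 
wrist lever_tip [(0.96, array([0.5599, 0.1012, 0.2118]))] 
wrist loop [(0.74, array([0.57  , 0.0937, 0.183 ]))] [(0.73, array([0.5315, 0.0975, 0.1997]))]
wrist loop_pin [(0.74, array([0.5676, 0.0979, 0.1838])), (0.38, array([0.5838, 0.3239, 0.0011]))] 
-0.06 10 [-56.7  -8.  155. ] [-55.8  10.8 157.2]
-0.055 23 [-54.5 -10.2 155. ] [-50.   10.9 157.5]
-0.05 23 [-49.7 -10.2 155.2] [-45.   11.  157.5]
-0.045 25 [-44.9 -10.2 155.4] [-40.   11.  157.4]
-0.04 46 [-40.  -10.3 155.1] [-35.1  11.1 172.3]
-0.035 75 [-34.7 -22.4 155.5] [-30.2  24.2 203.6]
-0.03 34 [-30.  -22.3 155.2] [-25.1  24.1 203.1]
-0.025 5 [-24.7 -17.  197. ] [-21.9  19.  199. ]
-0.02 9 [-19.9 -17.2 193.6] [-15.5  19.2 197.2]
-0.015 7 [-13.9 -17.4 192.1] [-10.1  17.7 194.5]
-0.01 6 [ -9.9 -17.5 19
[... 533 characters left out ...]
617, 0.0979, 0.2137]))] 
top loop [(0.52, array([0.5738, 0.1001, 0.1835]))] [(0.73, array([0.5498, 0.0983, 0.1931]))]
top loop_pin [(0.81, array([0.5706, 0.1001, 0.1826]))] 
scene case [(0.6, array([ 0.5568,  0.0989, -0.0016]))] 
scene keeper [(0.59, array([0.5284, 0.1065, 0.1597])), (0.3, array([ 0.7548,  0.0922, -0.0012]))] 
scene hook_base [(0.64, array([0.5268, 0.1083, 0.1519]))] 
scene lever_pivot [(0.63, array([0.5614, 0.0999, 0.1657]))] 
scene lever_tip [(0.94, array([0.5639, 0.0982, 0.208 ]))] 
scene loop [(0.64, array([0.5697, 0.102 , 0.1805]))] [(0.67, array([0.55  , 0.1131, 0.1916]))]
scene loop_pin [(0.59, array([0.5732, 0.1017, 0.1804])), (0.54, array([0.5259, 0.1069, 0.1613]))]
```

View pics/wrist2.png

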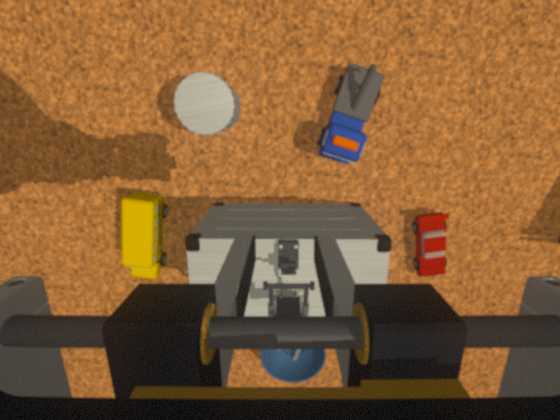

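The case is shut. The hook is at (288,255) and the loop bar at row 286 with heads at columns 267 and 311, centred between the fingers.

Run:
```python
import numpy as np
Q=np.load('q.npy');Q[:,:3]*=1000
b=Q[(abs(Q[:,1]-.5)<14)&(Q[:,2]>190)&(Q[:,0]<-20)];print('bar',len(b),b[:,:3].mean(0),b[:,0].min(),b[:,0].max(),b[:,2].max())
h=Q[(abs(Q[:,1]-.5)>20)&(Q[:,2]>190)&(Q[:,0]<-20)];print('heads',h[:,:3].min(0),h[:,:3].max(0))
k=Q[(abs(Q[:,1]-.5)<14)&(Q[:,2]>160)&(Q[:,2]<180)&(Q[:,0]<-15)];print('hook',len(k),k[:,:3].min(0),k[:,:3].max(0))
o=np.array([.5567,.0995]);f=lambda x,y:o+np.array([.9956,-.094])*x+np.array([.094,.9956])*y
print(f(b[:,0].mean()/1e3,.0009))
```

```text
bar 29 [-31.47908341  -0.24053717 200.58539458] -33.080657480669615 -29.99714859917658 201.8597448753927
heads [-34.71531996 -22.35317954 199.08306193] [-29.31618527  24.20905255 203.64060515]
hook 51 [-39.40568311  -5.90116746 166.98395053] [-26.19111632   8.48861588 172.25200665]
[0.52544402 0.10335507]
```

Call:
{"api": "step_arm", "payload": {"commands": [{"x": -0.035, "y": 0.0017, "z": 0, "wx": 0, "wy": 0, "wz": 0}, {"x": -0.035, "y": 0.0018, "z": 0, "wx": 0, "wy": 0, "wz": 0}, {"x": 0, "y": 0, "z": 0, "wx": 0, "wy": 0, "wz": 0}, {"x": 0, "y": 0, "z": 0.02, "wx": 0, "wy": 0, "wz": 0}, {"x": 0, "y": 0, "z": 0.02, "wx": 0, "wy": 0, "wz": 0}, {"x": 0, "y": 0, "z": 0.02, "wx": 0, "wy": 0, "wz": 0}, {"x": 0, "y": 0, "z": 0.015, "wx": 0, "wy": 0, "wz": 0}, {"x": 0, "y": 0, "z": 0.007, "wx": 0, "wy": 0, "wz": 0}, {"x": 0, "y": 0, "z": 0, "wx": 0, "wy": 0, "wz": 0}, {"x": 0, "y": 0, "z": 0, "wx": 0, "wy": 0, "wz": 0}, {"x": 0, "y": 0, "z": 0, "wx": 0, "wy": 0, "wz": 0}]}}

```text
t: 8.75
tool_pos: [0.5264, 0.1031, 0.1945]
orientation: [0.047, 0.999, 0.0, 0.001]
contact_force: [-0.7, 0.1, 0.7]
gripper_width: 0.999
gripper_force: 0.0
```

Run:
```python
from h import *
s=state();print(s['t'],s['tool_pos'],s['contact_force'],s['gripper_width'])
im,d,cal=shot('wrist','w3.png')
im=cv2.imread('pics/w3.png');T=s['tool_pos']
for p in (T,T+[0,0,.006]):
    u=proj(cal,p)[0];print(u);cv2.circle(im,tuple(int(a) for a in u),3,(0,0,255),1)
cv2.imwrite('pics/w3b.png',cv2.resize(im[180:420,150:430],None,fx=2.5,fy=2.5))
```

```text
8.75 [0.52641807 0.10309367 0.19449102] [-0.69177134  0.14635214  0.73886088] 0.9990338804365853
[284.91642392 248.03333451]
[284.93884601 251.97834027]
```

View pics/w3b.png

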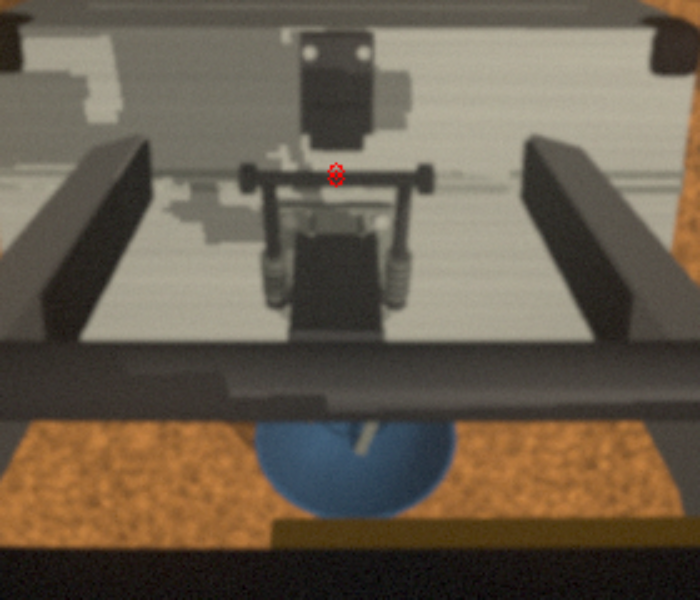

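The bar, at (337,178) in the crop, lines up with the grasp point centred between the pads. I'll close on it.

Call:
{"api": "step_arm", "payload": {"commands": [{"x": 0, "y": 0, "z": 0, "wx": 0, "wy": 0, "wz": 0}, {"x": 0, "y": 0, "z": 0, "wx": 0, "wy": 0, "wz": 0}, {"x": 0, "y": 0, "z": 0, "wx": 0, "wy": 0, "wz": 0}, {"x": 0, "y": 0, "z": 0, "wx": 0, "wy": 0, "wz": 0}, {"x": 0, "y": 0, "z": 0, "wx": 0, "wy": 0, "wz": 0}, {"x": 0, "y": 0, "z": 0, "wx": 0, "wy": 0, "wz": 0}, {"x": 0, "y": 0, "z": 0, "wx": 0, "wy": 0, "wz": 0}, {"x": 0, "y": 0, "z": 0, "wx": 0, "wy": 0, "wz": 0}, {"x": 0, "y": 0, "z": 0, "wx": 0, "wy": 0, "wz": 0}, {"x": 0, "y": 0, "z": 0, "wx": 0, "wy": 0, "wz": 0}], "jaw": 255}}

```text
t: 9.63
tool_pos: [0.5259, 0.1031, 0.1935]
orientation: [0.047, 0.999, -0.0, -0.0]
contact_force: [-0.9, 1.0, 0.2]
gripper_width: 0.502
gripper_force: 30.0
```

Run:
```python
from h import *
s=state();print(s['t'],s['tool_pos'],s['contact_force'],s['gripper_width'],s['gripper_force'])
```

```text
9.6333 [0.52586554 0.10305372 0.19345395] [-0.87037987  1.02616524  0.21230219] 0.5016888183192376 30.000167191028595
```

Call:
{"api": "step_arm", "payload": {"commands": [{"x": 0.004, "y": 0, "z": 0.0065, "wx": 0, "wy": 0, "wz": 0}, {"x": 0.004, "y": 0, "z": 0.0065, "wx": 0, "wy": 0, "wz": 0}, {"x": 0, "y": 0, "z": 0, "wx": 0, "wy": 0, "wz": 0}, {"x": 0, "y": 0, "z": 0, "wx": 0, "wy": 0, "wz": 0}]}}

```text
t: 9.97
tool_pos: [0.5172, 0.1037, 0.18]
orientation: [0.047, 0.999, -0.0, -0.001]
contact_force: [-1.1, 0.0, 1.7]
gripper_width: 0.501
gripper_force: 30.0
```

Call:
{"api": "step_arm", "payload": {"commands": [{"x": 0.004, "y": 0, "z": 0.005, "wx": 0, "wy": 0, "wz": 0}, {"x": 0.004, "y": 0, "z": 0.005, "wx": 0, "wy": 0, "wz": 0}, {"x": 0, "y": 0, "z": 0, "wx": 0, "wy": 0, "wz": 0}, {"x": 0, "y": 0, "z": 0, "wx": 0, "wy": 0, "wz": 0}]}}

```text
t: 10.3
tool_pos: [0.5091, 0.1048, 0.1701]
orientation: [0.047, 0.999, -0.0, -0.001]
contact_force: [-1.9, 1.6, 1.5]
gripper_width: 0.5
gripper_force: 30.0
```

Run:
```python
from h import *
s=state();print(s['t'],s['tool_pos'],s['contact_force'],s['gripper_width'],s['gripper_force'])
im,d,cal=shot('wrist','w4.png')
im=cv2.imread('pics/w4.png');T=s['tool_pos']
u=proj(cal,T+[0,0,.006])[0];cv2.circle(im,tuple(int(a) for a in u),3,(0,0,255),1)
cv2.imwrite('pics/w4b.png',cv2.resize(im[180:380,180:400],None,fx=3,fy=3,interpolation=cv2.INTER_CUBIC))
```

```text
10.3 [0.50912426 0.10476833 0.17005269] [-1.86063458  1.61957611  1.50137953] 0.49958604830685155 29.996265470981598
```

View pics/w4b.png

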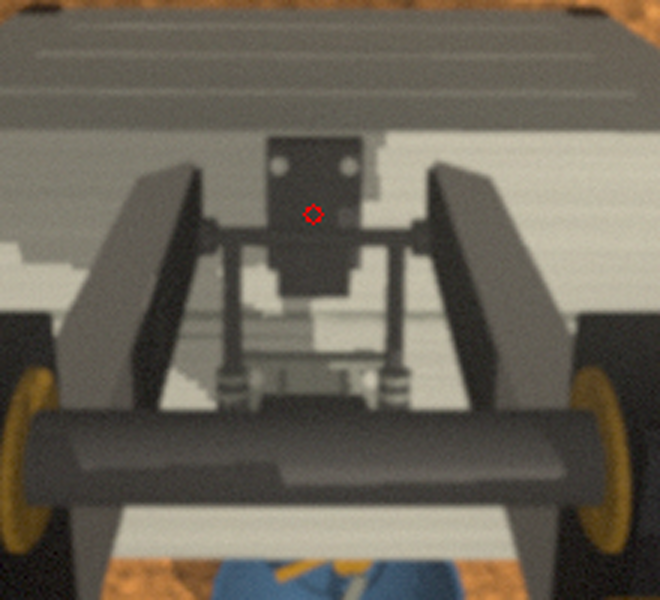

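Run:
```python
from h import *
s=state();im,d,cal=shot('wrist')
o=np.array([.5567,.0995])
print('tcp',(s['tool_pos'][:2]-o)@[.9956,-.094],s['tool_pos'][2])
for u in (180+245//3,180+270//3,180+375//3,180+395//3,250,320):
  for v in range(180+60//3,180+320//3,1):
    p=pix(cal,d,u,v);c=[(p[:2]-o)@[.9956,-.094],(p[:2]-o)@[.094,.9956],p[2]]
    if c[2]>.162 and c[2]<.215: print(u,v,(np.array(c)*1000).round(1))
for u in (281,285):
  print([tuple((np.array([(p[:2]-o)@[.9956,-.094],p[2]])*1000).round(1).tolist()) for v in range(225,282,2) for p in [pix(cal,d,u,v)]])
for q in ['keeper','lever_tip','loop_pin']:print(q,pin('wrist',cal,q))
```

```text
tcp -0.04776127273718686 0.17020042038284847
261 256 [-45.3 -14.  176.7]
261 257 [-45.1 -13.9 177.8]
261 258 [-44.6 -13.9 178.2]
261 259 [-44.  -13.9 178.4]
261 260 [-42.6 -14.  176.9]
261 261 [-42.8 -13.9 178.6]
270 256 [-45.5  -8.4 177.2]
270 257 [-44.3  -8.5 176.2]
270 258 [-44.4  -8.4 177.7]
270 259 [-44.   -8.4 178.4]
270 260 [-43.2  -8.4 178. ]
270 261 [-42.3  -8.5 177.6]
305 256 [-45.1  13.2 176.4]
305 257 [-45.2  13.  178. ]
305 258 [-44.5  13.1 178. ]
305 259 [-43.5  13.1 177.3]
305 260 [-43.8  13.  179.2]
305 261 [-42.5  13.1 177.9]
311 256 [-45.4  16.8 177. ]
311 257 [-44.7  16.8 176.9]
311 258 [-44.3  16.8 177.6]
311 259 [-44.2  16.7 178.6]
311 260 [-43.4  16.7 178.4]
311 261 [-42.8  16.7 178.5]
311 262 [-41.9  16.8 178.1]
311 263 [-41.   16.9 177.6]
311 264 [-40.7  16.8 178.4]
311 265 [-40.5  16.7 179.4]
311 266 [-39.7  16.8 179.1]
311 267 [-39.1  16.8 179.2]
311 268 [-38.6  16.8 179.5]
311 269 [-37.4  16.9 178.6]
311 270 [-37.   16.8 179.1]
311 271 [-36.2  16.9 179. ]
311 272 [-35.7  16.9 179.2]
311 273 [-35.1  16.8 179.5]
311 274 [-34.1  16.9 178.9]
311 275 [-33.3  17.
[... 1359 characters left out ...]
7, 170.6), (-33.1, 170.3), (-31.7, 170.3), (-30.3, 170.5), (-28.7, 170.2), (-27.7, 171.0), (-14.8, 150.5), (-13.1, 150.3)]
[(-56.8, 151.8), (-56.4, 154.8), (-55.8, 157.2), (-54.0, 156.2), (-52.6, 156.2), (-51.1, 156.1), (-49.8, 156.5), (-48.0, 155.6), (-46.9, 156.4), (-45.2, 155.8), (-43.7, 155.9), (-42.5, 156.5), (-41.0, 156.3), (-39.6, 156.5), (-38.0, 156.4), (-36.2, 155.6), (-44.8, 177.2), (-44.3, 179.0), (-42.8, 178.5), (-37.4, 170.5), (-36.1, 170.7), (-34.1, 169.4), (-33.0, 170.0), (-31.3, 169.6), (-29.8, 169.5), (-29.1, 171.0), (-27.3, 170.2), (-14.3, 149.5), (-13.3, 150.6)]
keeper [(0.65, array([0.5186, 0.1037, 0.1627]))]
lever_tip [(0.75, array([0.5358, 0.1054, 0.2035]))]
loop_pin []
```

Call:
{"api": "step_arm", "payload": {"commands": [{"x": 0.003, "y": 0, "z": 0, "wx": 0, "wy": 0, "wz": 0}, {"x": 0, "y": 0, "z": 0.004, "wx": 0, "wy": 0, "wz": 0}, {"x": 0, "y": 0, "z": 0.004, "wx": 0, "wy": 0, "wz": 0}, {"x": 0, "y": 0, "z": 0.005, "wx": 0, "wy": 0, "wz": 0}, {"x": 0, "y": 0, "z": 0, "wx": 0, "wy": 0, "wz": 0}, {"x": 0, "y": 0, "z": 0, "wx": 0, "wy": 0, "wz": 0}]}}

```text
t: 11.05
tool_pos: [0.5065, 0.1047, 0.1569]
orientation: [0.047, 0.999, -0.0, -0.001]
contact_force: [-2.2, 1.7, 1.3]
gripper_width: 0.501
gripper_force: 30.0
```

```bash
cat > bar.py <<'E'
from h import *
def bar(fn=None):
    s=state();im,d,cal=shot('wrist',fn);o=np.array([.5567,.0995])
    print(round(s['t'],2),'tcp',((s['tool_pos'][:2]-o)@[.9956,-.094]*1000).round(1),(s['tool_pos'][2]*1000).round(1),s['contact_force'].round(1),s['gripper_width'])
    vv,uu=np.mgrid[200:300,240:336]
    P=np.array([pix(cal,d,u,v) for u,v in zip(uu.ravel(),vv.ravel())])
    c=np.c_[(P[:,:2]-o)@[.9956,-.094],(P[:,:2]-o)@[.094,.9956],P[:,2]]*1000
    b=c[(abs(abs(c[:,1])-11.5)<2.5)&(c[:,2]>157)&(c[:,2]<185)&(c[:,0]<-20)&(c[:,0]>-60)]
    print('bar x',np.percentile(b[:,0],[5,50,95]).round(1),'z',np.percentile(b[:,2],[50,90]).round(1),len(b))
    b=c[(abs(c[:,1])<5)&(c[:,2]>167)&(c[:,2]<174)&(c[:,0]>-45)&(c[:,0]<-20)]
    print('lip x',np.percentile(b[:,0],[3,97]).round(1))
    b=c[(abs(c[:,1])<8)&(c[:,2]>154.5)&(c[:,2]<158)]
    print('base x',np.percentile(b[:,0],[1]).round(1),'z',np.median(b[:,2]).round(1))
E
python3 -c "
from bar import *
bar()"
```

```text
11.05 tcp -50.4 156.9 [-2.2  1.7  1.3] 0.5013846938823066
bar x [-50.5 -46.5 -40.8] z [164.9 165.7] 123
lip x [-39.4 -26.3]
base x [-56.8] z 156.2
```

Call:
{"api": "step_arm", "payload": {"commands": [{"x": 0, "y": 0, "z": 0.0015, "wx": 0, "wy": 0, "wz": 0}, {"x": 0, "y": 0, "z": 0.0015, "wx": 0, "wy": 0, "wz": 0}, {"x": 0, "y": 0, "z": 0, "wx": 0, "wy": 0, "wz": 0}, {"x": 0, "y": 0, "z": 0, "wx": 0, "wy": 0, "wz": 0}]}}

```text
t: 11.43
tool_pos: [0.5069, 0.1047, 0.1544]
orientation: [0.047, 0.999, -0.0, -0.0]
contact_force: [-1.1, 1.8, 1.7]
gripper_width: 0.495
gripper_force: 30.0
```

```bash
python3 -c "
from bar import *
bar()"
```

```text
11.43 tcp -50.0 154.4 [-1.1  1.8  1.7] 0.49491419568473505
bar x [-52.  -46.2 -44. ] z [162.5 163.6] 117
lip x [-39.4 -26.8]
base x [-57.] z 156.1
```

Call:
{"api": "step_arm", "payload": {"commands": [{"x": 0, "y": 0, "z": 0.0008, "wx": 0, "wy": 0, "wz": 0}, {"x": 0, "y": 0, "z": 0, "wx": 0, "wy": 0, "wz": 0}, {"x": -0.002, "y": 0, "z": 0, "wx": 0, "wy": 0, "wz": 0}, {"x": -0.002, "y": 0, "z": 0, "wx": 0, "wy": 0, "wz": 0}, {"x": -0.002, "y": 0, "z": 0, "wx": 0, "wy": 0, "wz": 0}, {"x": 0, "y": 0, "z": 0, "wx": 0, "wy": 0, "wz": 0}, {"x": 0, "y": 0, "z": 0, "wx": 0, "wy": 0, "wz": 0}]}}

```text
t: 12.07
tool_pos: [0.5126, 0.1041, 0.1535]
orientation: [0.047, 0.999, -0.0, -0.0]
contact_force: [-4.1, -0.3, 1.8]
gripper_width: 0.5
gripper_force: 30.0
```

```bash
python3 -c "
from bar import *
bar()"
```

```text
12.07 tcp -44.3 153.5 [-4.1 -0.3  1.8] 0.4995415684339607
bar x [-52.  -41.  -34.2] z [161.3 162.5] 145
lip x [-39.3 -26.5]
base x [-56.9] z 156.2
```

Call:
{"api": "step_arm", "payload": {"commands": [{"x": -0.001, "y": 0, "z": 0, "wx": 0, "wy": 0, "wz": 0}, {"x": -0.001, "y": 0, "z": 0, "wx": 0, "wy": 0, "wz": 0}, {"x": 0, "y": 0, "z": 0, "wx": 0, "wy": 0, "wz": 0}]}}

```text
t: 12.37
tool_pos: [0.5151, 0.1042, 0.1537]
orientation: [0.047, 0.999, 0.0, 0.0]
contact_force: [-3.8, 0.9, 0.9]
gripper_width: 0.495
gripper_force: 30.0
```

Call:
{"api": "step_arm", "payload": {"commands": [{"x": -0.001, "y": 0, "z": 0, "wx": 0, "wy": 0, "wz": 0}, {"x": -0.001, "y": 0, "z": 0, "wx": 0, "wy": 0, "wz": 0}, {"x": 0, "y": 0, "z": 0, "wx": 0, "wy": 0, "wz": 0}]}}

```text
t: 12.62
tool_pos: [0.5172, 0.1039, 0.1538]
orientation: [0.047, 0.999, 0.0, 0.0]
contact_force: [-3.5, 2.5, 1.9]
gripper_width: 0.498
gripper_force: 30.0
```

```bash
python3 -c "
from bar import *
bar()"
```

```text
12.62 tcp -39.7 153.8 [-3.5  2.5  1.9] 0.4977422654213985
bar x [-51.6 -36.7 -34.5] z [161.7 162.7] 125
lip x [-39.3 -26.1]
base x [-56.9] z 156.1
```

Call:
{"api": "step_arm", "payload": {"commands": [{"x": -0.001, "y": 0, "z": 0, "wx": 0, "wy": 0, "wz": 0}, {"x": -0.0005, "y": 0, "z": 0, "wx": 0, "wy": 0, "wz": 0}, {"x": 0, "y": 0, "z": 0, "wx": 0, "wy": 0, "wz": 0}]}}

```text
t: 12.92
tool_pos: [0.5183, 0.1038, 0.1536]
orientation: [0.047, 0.999, -0.0, -0.0]
contact_force: [-5.4, 2.2, 3.5]
gripper_width: 0.504
gripper_force: 30.0
```

Call:
{"api": "step_arm", "payload": {"commands": [{"x": -0.0005, "y": 0, "z": 0, "wx": 0, "wy": 0, "wz": 0}, {"x": -0.0005, "y": 0, "z": 0, "wx": 0, "wy": 0, "wz": 0}, {"x": 0, "y": 0, "z": 0, "wx": 0, "wy": 0, "wz": 0}]}}

```text
t: 13.17
tool_pos: [0.5192, 0.1038, 0.1536]
orientation: [0.047, 0.999, 0.0, -0.0]
contact_force: [-5.8, 2.6, 1.1]
gripper_width: 0.497
gripper_force: 30.0
```

Call:
{"api": "step_arm", "payload": {"commands": [{"x": -0.0005, "y": 0, "z": 0, "wx": 0, "wy": 0, "wz": 0}, {"x": 0, "y": 0, "z": 0, "wx": 0, "wy": 0, "wz": 0}, {"x": 0, "y": 0, "z": 0, "wx": 0, "wy": 0, "wz": 0}]}}

```text
t: 13.42
tool_pos: [0.5193, 0.1038, 0.1535]
orientation: [0.047, 0.999, -0.0, -0.001]
contact_force: [-8.3, 1.9, 3.7]
gripper_width: 0.503
gripper_force: 30.0
```

Call:
{"api": "step_arm", "payload": {"commands": [{"x": -0.0005, "y": 0, "z": 0, "wx": 0, "wy": 0, "wz": 0}, {"x": 0, "y": 0, "z": 0, "wx": 0, "wy": 0, "wz": 0}, {"x": 0, "y": 0, "z": 0, "wx": 0, "wy": 0, "wz": 0}]}}

```text
t: 13.67
tool_pos: [0.5194, 0.1038, 0.1534]
orientation: [0.047, 0.999, -0.0, -0.001]
contact_force: [-11.3, 1.6, 5.5]
gripper_width: 0.507
gripper_force: 30.0
```

```bash
python3 -c "
from bar import *
bar()"
```

```text
13.67 tcp -37.5 153.4 [-11.3   1.6   5.5] 0.5071769750575625
bar x [-51.3 -35.5 -33.3] z [161.6 162.5] 136
lip x [-39.4 -26.3]
base x [-56.7] z 156.2
```

Call:
{"api": "step_arm", "payload": {"commands": [{"x": 0, "y": 0, "z": 0, "wx": 0, "wy": 0, "wz": 0}, {"x": 0, "y": 0, "z": 0, "wx": 0, "wy": 0, "wz": 0}, {"x": 0, "y": 0, "z": 0, "wx": 0, "wy": 0, "wz": 0}, {"x": 0, "y": 0, "z": 0, "wx": 0, "wy": 0, "wz": 0}, {"x": 0, "y": 0, "z": 0, "wx": 0, "wy": 0, "wz": 0}]}}

```text
t: 14.13
tool_pos: [0.5194, 0.1038, 0.1534]
orientation: [0.047, 0.999, -0.0, -0.001]
contact_force: [-11.1, 2.9, 4.0]
gripper_width: 0.496
gripper_force: 30.0
```

Call:
{"api": "step_arm", "payload": {"commands": [{"x": 0, "y": 0, "z": 0, "wx": 0, "wy": 0, "wz": 0}, {"x": 0, "y": 0, "z": 0, "wx": 0, "wy": 0, "wz": 0}, {"x": 0, "y": 0, "z": 0, "wx": 0, "wy": 0, "wz": 0}, {"x": 0, "y": 0, "z": 0, "wx": 0, "wy": 0, "wz": 0}, {"x": 0, "y": 0, "z": 0, "wx": 0, "wy": 0, "wz": 0}, {"x": 0, "y": 0, "z": 0, "wx": 0, "wy": 0, "wz": 0}], "jaw": 80}}

```text
t: 14.63
tool_pos: [0.5206, 0.1035, 0.1537]
orientation: [0.047, 0.999, -0.0, 0.0]
contact_force: [-1.1, 0.3, 0.4]
gripper_width: 0.689
gripper_force: 0.0
```

Call:
{"api": "step_arm", "payload": {"commands": [{"x": 0, "y": 0, "z": -0.01, "wx": 0, "wy": 0, "wz": 0}, {"x": 0, "y": 0, "z": -0.02, "wx": 0, "wy": 0, "wz": 0}, {"x": 0.02, "y": 0, "z": -0.03, "wx": 0, "wy": 0, "wz": 0}, {"x": 0.025, "y": 0, "z": -0.03, "wx": 0, "wy": 0, "wz": 0}, {"x": 0, "y": 0, "z": -0.02, "wx": 0, "wy": 0, "wz": 0}, {"x": 0, "y": 0, "z": 0, "wx": 0, "wy": 0, "wz": 0}, {"x": 0, "y": 0, "z": 0, "wx": 0, "wy": 0, "wz": 0}]}}

```text
t: 15.22
tool_pos: [0.4761, 0.108, 0.2652]
orientation: [0.047, 0.999, 0.001, 0.001]
contact_force: [-0.1, -0.3, -1.2]
gripper_width: 0.69
gripper_force: 0.0
```

Run:
```python
from bar import *
bar('w5.png')
im,d,cal=shot('wrist')
o=np.array([.5567,.0995])
for c in ('wrist','scene','top'):
    if c!='wrist': im,d,cal=shot(c)
    for q in ['lever_tip','loop_pin']:
        for sc,p in pin(c,cal,q): print(c,q,sc,((p[:2]-o)@[.9956,-.094]).round(4),((p[:2]-o)@[.094,.9956]).round(4),p[2])
im=cv2.imread('pics/w5.png')
cv2.imwrite('pics/w5b.png',cv2.resize(im[180:380,180:400],None,fx=3,fy=3,interpolation=cv2.INTER_CUBIC))
```

```text
15.22 tcp -81.1 265.2 [-0.1 -0.3 -1.2] 0.6902124836352654
bar x [-53.6 -35.8 -33.1] z [161.8 162.9] 52
lip x [-39.3 -26.5]
base x [-56.8] z 156.0
wrist lever_tip 0.85 -0.0098 0.0023 0.2075
wrist loop_pin 0.86 0.0059 -0.0016 0.1854
scene lever_tip 0.75 -0.0123 -0.0003 0.2057
scene loop_pin 0.42 0.0089 0.0052 0.1819
top lever_tip 0.7 -0.0101 -0.0006 0.2112
top lever_tip 0.49 0.0093 -0.0032 0.1841
top loop_pin 0.71 0.1953 0.0098 -0.0016
top loop_pin 0.58 0.0114 -0.0016 0.1846
```

View pics/w5b.png

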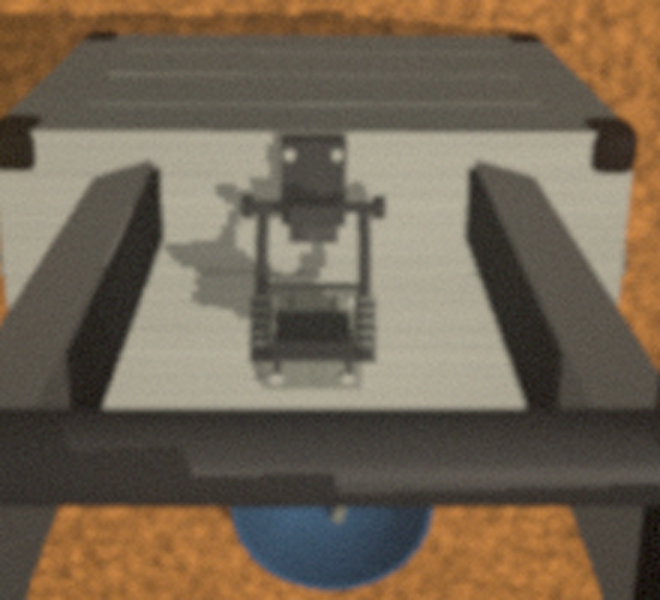

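The bar sits under the lip, hidden by the hook at (313,207), and the lever stands at about 1.97 rad. Next I'll close the fingers, descend in front of the lever and throw it.

Call:
{"api": "step_arm", "payload": {"commands": [{"x": -0.023, "y": -0.0005, "z": 0, "wx": 0, "wy": 0, "wz": 0}, {"x": -0.023, "y": -0.0005, "z": 0, "wx": 0, "wy": 0, "wz": 0}, {"x": 0, "y": 0, "z": 0, "wx": 0, "wy": 0, "wz": 0}, {"x": 0, "y": 0, "z": 0, "wx": 0, "wy": 0, "wz": 0}, {"x": 0, "y": 0, "z": 0, "wx": 0, "wy": 0, "wz": 0}, {"x": 0, "y": 0, "z": 0, "wx": 0, "wy": 0, "wz": 0}, {"x": 0, "y": 0, "z": 0.022, "wx": 0, "wy": 0, "wz": 0}, {"x": 0, "y": 0, "z": 0.022, "wx": 0, "wy": 0, "wz": 0}, {"x": 0, "y": 0, "z": 0.022, "wx": 0, "wy": 0, "wz": 0}, {"x": 0, "y": 0, "z": 0, "wx": 0, "wy": 0, "wz": 0}, {"x": 0, "y": 0, "z": 0, "wx": 0, "wy": 0, "wz": 0}], "jaw": 255}}

```text
t: 16.63
tool_pos: [0.5207, 0.1024, 0.1978]
orientation: [0.047, 0.999, -0.0, -0.001]
contact_force: [0.3, -0.4, 0.4]
gripper_width: 0.004
gripper_force: 0.0
```

Run:
```python
from h import *
s=state();o=np.array([.5567,.0995]);p=s['tool_pos']
print(s['t'],(p[:2]-o)@[.9956,-.094],(p[:2]-o)@[.094,.9956],p[2],s['contact_force'],s['gripper_width'])
im,d,cal=shot('scene')
p=pin('scene',cal,'lever_tip')[0][1];print((p[:2]-o)@[.9956,-.094],p[2])
```

```text
16.6333 -0.036108025869266244 -0.0004469132271536819 0.19777586936539687 [ 0.31433389 -0.3542395   0.38561351] 0.003502866343261291
-0.011396839999999967 0.2025
```

Call:
{"api": "step_arm", "payload": {"commands": [{"x": -0.006, "y": 0, "z": 0, "wx": 0, "wy": 0, "wz": 0}, {"x": -0.006, "y": 0, "z": 0, "wx": 0, "wy": 0, "wz": 0}, {"x": -0.004, "y": 0, "z": -0.0005, "wx": 0, "wy": 0, "wz": 0}, {"x": -0.004, "y": 0, "z": -0.0005, "wx": 0, "wy": 0, "wz": 0}, {"x": -0.004, "y": 0, "z": -0.0005, "wx": 0, "wy": 0, "wz": 0}, {"x": -0.004, "y": 0, "z": -0.0005, "wx": 0, "wy": 0, "wz": 0}, {"x": -0.004, "y": 0, "z": -0.0005, "wx": 0, "wy": 0, "wz": 0}, {"x": 0, "y": 0, "z": 0, "wx": 0, "wy": 0, "wz": 0}]}}

```text
t: 17.4
tool_pos: [0.5535, 0.0994, 0.2002]
orientation: [0.047, 0.999, -0.0, -0.0]
contact_force: [-4.9, 1.0, 4.2]
gripper_width: 0.005
gripper_force: 2.1
```

Call:
{"api": "step_arm", "payload": {"commands": [{"x": -0.004, "y": 0, "z": 0, "wx": 0, "wy": 0, "wz": 0}, {"x": -0.004, "y": 0, "z": 0, "wx": 0, "wy": 0, "wz": 0}, {"x": 0, "y": 0, "z": 0, "wx": 0, "wy": 0, "wz": 0}]}}

```text
t: 17.65
tool_pos: [0.561, 0.0986, 0.1999]
orientation: [0.047, 0.999, -0.0, -0.001]
contact_force: [-4.3, 0.6, 1.7]
gripper_width: 0.001
gripper_force: 2.4
```

```bash
cat > st.py <<'E'
from h import *
s=state();o=np.array([.5567,.0995]);p=s['tool_pos']
print(s['t'],(p[:2]-o)@[.9956,-.094],p[2],s['contact_force'].round(1))
for c in ('scene','top'):
    im,d,cal=shot(c)
    for q in ('lever_tip','loop_pin','keeper'):
        for sc,p in pin(c,cal,q)[:1]:print(c,q,sc,((p[:2]-o)@[.9956,-.094]).round(4),p[2])
E
python3 st.py
```

```text
17.65 0.004383986941744321 0.19986934118890892 [-4.3  0.6  1.7]
scene lever_tip 0.7 0.014 0.2068
scene loop_pin 0.57 0.0204 0.1776
scene keeper 0.56 -0.0317 0.1618
```

Call:
{"api": "step_arm", "payload": {"commands": [{"x": -0.0036, "y": 0, "z": 0, "wx": 0, "wy": 0, "wz": 0}, {"x": -0.0036, "y": 0, "z": 0, "wx": 0, "wy": 0, "wz": 0}, {"x": -0.0036, "y": 0, "z": 0, "wx": 0, "wy": 0, "wz": 0}, {"x": -0.0033, "y": 0, "z": 0.002, "wx": 0, "wy": 0, "wz": 0}, {"x": -0.0033, "y": 0, "z": 0.002, "wx": 0, "wy": 0, "wz": 0}, {"x": 0, "y": 0, "z": 0, "wx": 0, "wy": 0, "wz": 0}, {"x": 0, "y": 0, "z": 0, "wx": 0, "wy": 0, "wz": 0}]}}

```text
t: 18.63
tool_pos: [0.5781, 0.097, 0.1958]
orientation: [0.047, 0.999, -0.0, -0.001]
contact_force: [-6.1, 0.3, -0.3]
gripper_width: 0.006
gripper_force: 2.1
```

```bash
python3 st.py
```

```text
18.6333 0.02152605766368297 0.19576579383917678 [-6.1  0.3 -0.3]
scene lever_tip 0.66 0.0334 0.1991
scene loop_pin 0.69 0.0237 0.1725
scene keeper 0.63 -0.1923 -0.0021
```

Call:
{"api": "step_arm", "payload": {"commands": [{"x": -0.0028, "y": 0, "z": 0.0026, "wx": 0, "wy": 0, "wz": 0}, {"x": -0.0028, "y": 0, "z": 0.0026, "wx": 0, "wy": 0, "wz": 0}, {"x": 0, "y": 0, "z": 0, "wx": 0, "wy": 0, "wz": 0}]}}

```text
t: 19.28
tool_pos: [0.584, 0.0965, 0.1906]
orientation: [0.047, 0.999, -0.0, -0.0]
contact_force: [-4.4, 1.2, 1.2]
gripper_width: 0.005
gripper_force: 1.5
```

Call:
{"api": "step_arm", "payload": {"commands": [{"x": -0.0022, "y": 0, "z": 0.0031, "wx": 0, "wy": 0, "wz": 0}, {"x": -0.0022, "y": 0, "z": 0.0031, "wx": 0, "wy": 0, "wz": 0}, {"x": 0, "y": 0, "z": 0, "wx": 0, "wy": 0, "wz": 0}]}}

```text
t: 19.53
tool_pos: [0.5887, 0.096, 0.1845]
orientation: [0.047, 0.999, -0.0, 0.0]
contact_force: [-1.2, -0.3, 1.3]
gripper_width: 0.006
gripper_force: 0.5
```

```bash
python3 st.py
```

```text
19.5333 0.03222568940490911 0.1844698162726074 [-1.2 -0.3  1.3]
scene lever_tip 0.62 0.0458 0.1857
scene loop_pin 0.44 0.0285 0.165
scene keeper 0.38 -0.0303 0.161
```

Call:
{"api": "step_arm", "payload": {"commands": [{"x": -0.0015, "y": 0, "z": 0.0035, "wx": 0, "wy": 0, "wz": 0}, {"x": -0.0015, "y": 0, "z": 0.0035, "wx": 0, "wy": 0, "wz": 0}, {"x": 0, "y": 0, "z": 0, "wx": 0, "wy": 0, "wz": 0}]}}

```text
t: 20.18
tool_pos: [0.5914, 0.0958, 0.1769]
orientation: [0.047, 0.999, -0.0, -0.0]
contact_force: [-0.4, 0.0, 0.5]
gripper_width: 0.003
gripper_force: 0.0
```

```bash
python3 st.py
```

```text
20.1833 0.03489327320410404 0.17692271367778586 [-0.4  0.   0.5]
scene lever_tip 0.82 0.0507 0.1667
scene loop_pin 0.45 0.0275 0.1591
scene keeper 0.49 -0.0304 0.1607
```

The lever has snapped down, with its tip at z of about 0.167. I'll retreat and check.

Call:
{"api": "step_arm", "payload": {"commands": [{"x": 0, "y": 0, "z": -0.01, "wx": 0, "wy": 0, "wz": 0}, {"x": 0, "y": 0, "z": -0.03, "wx": 0, "wy": 0, "wz": 0}, {"x": 0.02, "y": 0, "z": -0.03, "wx": 0, "wy": 0, "wz": 0}, {"x": 0.04, "y": 0, "z": -0.01, "wx": 0, "wy": 0, "wz": 0}, {"x": 0.035, "y": 0, "z": 0, "wx": 0, "wy": 0, "wz": 0}, {"x": 0.035, "y": 0, "z": 0, "wx": 0, "wy": 0, "wz": 0}, {"x": 0, "y": 0, "z": 0, "wx": 0, "wy": 0, "wz": 0}, {"x": 0, "y": 0, "z": 0, "wx": 0, "wy": 0, "wz": 0}, {"x": 0, "y": 0, "z": 0, "wx": 0, "wy": 0, "wz": 0}], "jaw": 60}}

```text
t: 21.33
tool_pos: [0.4626, 0.1081, 0.2586]
orientation: [0.047, 0.999, 0.0, 0.001]
contact_force: [-0.5, -0.4, -0.1]
gripper_width: 0.607
gripper_force: 0.0
```

```bash
python3 - <<'E'
from bar import *
bar('w6.png')
im=cv2.imread('pics/w6.png')
cv2.imwrite('pics/w6b.png',cv2.resize(im[180:380,180:400],None,fx=3,fy=3,interpolation=cv2.INTER_CUBIC))
E
python3 st.py
```

```text
21.33 tcp -94.5 258.6 [-0.5 -0.4 -0.1] 0.6073573288111767
bar x [-49.  -34.7 -32.6] z [165.3 166.7] 49
lip x [-39.5 -26. ]
base x [-56.7] z 156.0
21.3833 -0.09428821033821357 0.25828137789929145 [-0.2  0.4 -1.2]
scene lever_tip 0.64 0.0516 0.1668
scene loop_pin 0.71 0.0277 0.1611
scene keeper 0.42 0.1962 0.0012
top lever_tip 0.19 0.1963 -0.0024
top loop_pin 0.69 0.0255 0.1617
top keeper 0.54 -0.0342 0.1625
```

View pics/w6b.png

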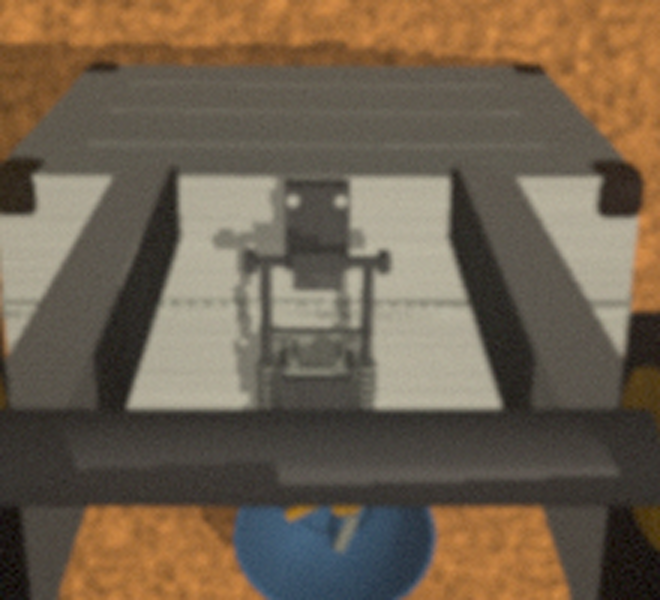

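The bar passes under the lip at (315,262), the lever lies flat and the seam is closed. I'm handing in.

```bash
python3 -c "
from station import ctrl
print(ctrl.finish_job())"
```

```text
the job is handed in; nothing more can be done
None
```

The job is handed in (no verdict came back): camera checks showed the front half shut, the loop seated under the hook's lip, and the lever snapped flat, with the arm backed clear about 21 s in.

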